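# Snug the wrench, swing the latch, take out the battery cradle

## Task

An adjustable wrench lies round the latch nut with its jaw open: roll its worm with a finger until the jaw is snug on the nut (do not push the jaw itself), and only then swing the wrench handle counter-clockwise, seen from above, about 80 degrees to turn the latch bar clear of the rail's open end; do not move the bar with the fingers or the cradle. Then slide the battery cradle along the T-slot out of the open end, lift it out and set it down gently, upright and in the middle of the black rubber mat; leave the wrench on the nut and the other things on the bench undisturbed.

Things in the scene. Friction and masses are not known exactly. Their poses are not given: they have to be found in the camera images.
- rail: aluminium T-slot rail fixed to the bench. Origin: at bench height on the vertical axis of the latch nut; z up. Slot along y, centred at x = +65 mm, closed at y = -200; its lips end at y = -30 (open end, towards +y). 54 mm wide, lips' top 24 mm up, slot floor 8 mm up; slot 34 wide inside, 16 between the lips. Past the lips a bare floor (34 wide, 8 high) goes on to y = +80.
- slot_mouth (a point): middle of the slot floor at the end of the lips (the open end), 8 mm above the bench; axes as the rail's: the cradle slides out along +y.
- nut (a joint): turn of the latch's steel hex nut, rad; 0 = the bar lies across the slot's open end; grows counter-clockwise from above (bar swings from the rail's +x to its +y), stop at 1.9. Nut 30 mm across flats, 2 to 22 mm above the bench. Stiff pivot (0.28 N m), stays where left. At 0 its flats face 0, 60, 120.. degrees from the rail's x.
- bar: dark steel latch bar fixed on top of the nut, 24 to 32 mm above the bench, 18 wide, reaching 85 mm from the nut's axis along its own x; hub 33 mm across, with a stub up to 46 mm. Origin on the nut's axis at bench height. Clears the cradle's way from about 1.2 rad.
- wrench: steel adjustable wrench, 0.45 kg, loose, flat on the bench round the nut, under the bar. Origin: underside, in the mouth, 15 mm from the fixed jaw's face (on the nut's axis once closed). Mouth opens to +x, handle along -x (x -80 to -179 mm); head 20 mm thick, y -40 to +28. At the start its -x (handle) points about 150 degrees counter-clockwise from the rail's x.
- handle (a point): point on top of the wrench's handle, 125 mm from the wrench's origin along -x, 18 mm above the bench; handle 26 mm wide here (y), 16 thick; axes as the wrench's. Pushing it towards wrench -y turns counter-clockwise.
- jaw: movable jaw of the wrench, 39 x 13 x 20 mm, on the -y side of the mouth. Origin on its gripping face, underside. It faces the fixed jaw (face at wrench y = +15 mm): at wrench y = -15 it is shut on the 30 mm nut; it starts 7 to 11 mm short of that.
- worm (a joint): roll of the wrench's worm, rad: a knurled dark steel wheel 24 mm across, 26 long, axis along the wrench's y at wrench (-50, -2, 16) mm. Rolling its top towards the nut (wrench +x) counts up and closes the jaw, 2 mm per rad; it stalls when the jaw is tight on the nut and stays where left.
- worm_top (a point): top of the worm, 28 mm above the bench, 8 mm proud of the head; axes as the wrench's. A closed fingertip pressed lightly on it (5 to 20 N) and drawn level along wrench x rolls it by friction (about 3 N of drag); lift, go back and repeat, about 20 mm a stroke.
- cradle: beige battery cradle, open top, metal contacts, on an aluminium T foot standing in the slot. Origin: centre of the foot's underside; smooth foot 30 (x) x 80 (y) x 8 mm, stem 12 wide up to 18, body 40 (x) x 90 (y) from 18 to 66 mm up (end walls to 60); axes as the rail's. About 0.22 kg. Grip across its 40 mm.
- mat: black rubber mat fixed flat on the bench, 150 (x) x 130 (y) x 3 mm. Origin: centre of the underside.
- cell_b: bystander: standing steel battery cell, 33 mm across, 61 tall; origin under its middle
- cell_a: bystander: standing steel battery cell, 33 mm across, 61 tall; origin under its middle
- jar: bystander: amber glass jar with black cap, 60 across, 90 tall; origin under its middle
- shell: bystander: beige open plastic shell, 140 x 60 x 30 mm; origin under its middle
- screwdriver: bystander: screwdriver, 170 mm long, lying; origin under its middle
- spool: bystander: aluminium spool ring, 60 across, 35 tall; origin under its middle
- spanner: bystander: plain fixed spanner without a worm, 150 mm long, lying; origin under its middle
- meter: bystander: grey hand meter, 80 x 150 x 36 mm, lying; origin under its middle

How it is judged:
On the way, in this order (a step that is already met when the one before it is completed fails the run):
1. the jaw is rolled shut on the nut (within 1.5 mm of its flats), the nut not yet turned (y of jaw in the frame of wrench above -0.0165 m and value of joint nut below 0.15 rad), for 0.2 s.
2. the nut is turned by the wrench until the bar is clear (over 1.2 rad), the cradle still in the slot (value of joint nut above 1.2 rad and y of cradle in the frame of rail below -0.03 m), for 0.2 s.
3. the cradle has slid out past the lips of the open end, still at slot height (y of cradle in the frame of rail above 0.003 m and z of cradle in the frame of rail below 0.03 m and x of cradle in the frame of rail above 0.05 m).
At the end, for the whole second after the job is handed in: the cradle stands upright (within 0.1 rad) and at rest on its foot on the mat, its middle within 45 mm (mat x) and 40 mm (mat y) of the mat's middle; the nut is still turned over 1.2 rad and the wrench is still on it (origin within 12 mm of its axis) (x of cradle in the frame of mat between -0.045 and 0.045 m and y of cradle in the frame of mat between -0.04 and 0.04 m and z of cradle in the frame of mat below 0.008 m and angle between cradle's own z axis and vertical below 0.1 rad and linear speed of cradle below 0.02 m/s and value of joint nut above 1.2 rad and horizontal distance between wrench and bar below 0.012 m); the robot touches nothing.
It fails at once if the fingers push the jaw itself (over 4 N) (contact force between the fingers and jaw above 4 N).
It fails at once if the fingers push the latch bar (over 4 N) (contact force between the fingers and bar above 4 N).
It fails at once if the cradle pushes the latch bar (over 4 N) (contact force between cradle and bar above 4 N).
It fails at once if the cradle is dropped on the mat (touching it at over 0.3 m/s) or pressed on it with over 80 N (contact force between cradle and mat above 80 N or (contact force between cradle and mat above 0.5 N and linear speed of cradle above 0.3 m/s)).
It fails at once if a bystander is shifted by over 30 mm (distance of any of cell_b, cell_a, jar, shell, screwdriver, spool, spanner, meter from where it was at the start of the episode above 0.03 m).
It also fails if it takes over 72 s, if anything falls off the work surface, if the arm or the gripper's body presses on something with over 40 N, if the wrist force passes 120 N, or if a joint passes its speed limit or range.

## Robot

A 6-joint arm with a two-finger parallel gripper is mounted at the origin on the work surface. World frame = base frame: x ahead of the robot, y to its left, z up, the work surface at z = 0. Lengths are in m, angles in rad, forces in N, time in s.
With the tool pointing down it reaches from about 0.375 to 0.975 m from the base axis. Payload 3.8 kg.
Tool frame: the origin (TCP) lies midway between the tips of the shut fingers; the grasp point (between the pads) lies 19 mm behind it; z points along the fingers, y is the line along which they close (so a half turn about z gives the same grasp; the last joint's range is limited). The gripper opens to 85 mm and grips with 20 to 120 N. Pads are 22 mm wide; open, the fingers measure 114 mm over their backs; the gripper's body (76 mm by 85 mm) begins 54 mm behind the grasp point. The pads swing forward as they close: fully open they stand 13 mm farther back than shut.
Start: joints at [1.251, 0.264, 1.604, -0, 1.274, -0.037], TCP at [0.188, 0.648, 0.231] pointing down, gripper open.
Joint ranges: [-2.63, 2.63], [-0.94, 2.18], [0.31, 2.57], [-1.31, 4.45], [0, 2.66], [-2.55, 2.55]. Speed limits (rad/s): [2.57, 2.57, 3.14, 3.14, 3.14, 3.14].

## Interface

Orientations are given as a rotation vector (axis times angle).
In Python, from workcell import bot gives the robot as it stands.
- The arm moves only by the tool step_arm, never from a script. Its argument "motion" is a list of rows, each a list of 5 numbers: the finger opening in cm, from 0 to 8.54, then the shift along the tool's x, y, z in cm, then the turn about the tool's z in degrees. In form: [[claw, dx, dy, dz, twist], ...]. A call has 1 to 20 rows; each row is the pose to reach, as a shift and turn from the pose commanded when the call began, along the tool's axes at that moment; what a row does not reach only later rows make up. A row lasts 1/10 s, in which the tool goes at most 50 mm and 8.59 degrees, less where a joint would pass 70% of its speed; a pose out of reach is approached as far as the arm can. A call with a gripper value outside its range is refused whole. The fingers move at their own pace and stop on an object; "force" is the grip in N (left out, the last holds). Time passes only in rows, so rows that repeat a pose let the fingers close. It gives the time, the measured TCP pose, the force, the opening and the grip force at its end, in the units of the state.
- bot.read_state(): the state, without advancing time (a new reading comes with each control period).
- bot.read_camera(name): name is "scene" or "top" or "wrist"; returns (picture, depth): 384x512x3 uint8, red, green, blue; 384x512 float32, m along the optical axis (not along the pixel's ray), 0 where there is no reading.
- bot.calibration(name): a dict with "mtx" (3x3 intrinsics, pixels), "origin" and "orientation" of the camera in the world; the wrist camera has in their place "T_tool_cam" (4x4, takes a point from camera to tool coordinates, whose origin is the TCP and whose axes are the flange's). Camera axes: x right, y up, looking along -z (the intrinsics and any distortion apply to the point x, -y, -z); pixel columns grow to the right and rows downward; lengths in m; the calibration is good to about 2 mm. A picture is of the moment at which its call begins: read the wrist's pose just before it. calibration takes no time and is no camera call.
- bot.finish_job(): hands the job in; it is judged then, once.
The state is a dict: "time": time; "q": joint angles; "joint_vel": joint speeds; "joint_torque": joint torques, N m; "tool_pos": TCP position; "tcp_rot": TCP orientation; "wrist_force": force on the tool from outside, world axes, zero at the start; "torque": the same for the moment, N m; "width": opening from 0.0 (shut) to 1.0 (fully open); "grip_force": force on a finger pad.
Only numpy, scipy, OpenCV 4.12 (cv2) and the standard library are available. Lean on these libraries where they do the work, as an engineer would, in place of code of your own. Each camera call takes 0.05 s, during which the arm holds its last target. There are 200 camera calls.

## Working session

There is one attempt and no reset: what is moved stays moved. The work goes in short steps, Python scripts to look and compute and a tool call to move; the robot and the scene stay as the last step left them, time stands still between calls to the robot, and variables do not carry over. Pictures are saved under pics/ and viewed, at most 11 in all, crops included, and the job is handed in when it is done.

Besides the shell and the picture viewer there is one more tool, called after "Call:" as name(argument=value, ...), one argument or row to a line, values as JSON. step_arm: Moves the arm, as the interface text tells. Its arguments: {"type":"object","properties":{"motion":{"type":"array","items":{"type":"array","items":{"type":"number"}}},"force":{"type":"number"}},"required":["motion"]}

```bash
mkdir -p pics; cat > h.py <<'E'
import numpy as np, cv2
from scipy.spatial.transform import Rotation as R
from workcell import bot
def cam(name):
    s=bot.read_state(); c=bot.calibration(name)
    if name=='wrist':
        T=np.eye(4);T[:3,:3]=R.from_rotvec(s['tcp_rot']).as_matrix();T[:3,3]=s['tool_pos'];T=T@np.array(c['T_tool_cam'])
    else:
        T=np.eye(4);o=np.array(c['orientation']);T[:3,:3]=o if o.shape==(3,3) else R.from_rotvec(o).as_matrix();T[:3,3]=c['origin']
    p,d=bot.read_camera(name)
    np.savez(f'{name}.npz',p=p,d=d,T=T,K=np.array(c['mtx']))
    return p,d,T
def load(name):
    z=np.load(f'{name}.npz');return z['p'],z['d'],z['T'],z['K']
def ray(name,u,v):
    p,d,T,K=load(name);r=np.linalg.inv(K)@[u,v,1];return T[:3,3],T[:3,:3]@(r*[1,-1,-1])
def px_z(name,u,v,z):
    o,r=ray(name,u,v);return o+r*(z-o[2])/r[2]
def px_d(name,u,v):
    p,d,T,K=load(name);o,r=ray(name,u,v);return o+r*d[int(v),int(u)]
def proj(name,P):
    p,d,T,K=load(name);q=T[:3,:3].T@(np.array(P)-T[:3,3]);q=q*[1,-1,-1];q=K@q;return q[:2]/q[2]
def save(name,f,box=None,k=1):
    p=load(name)[0]
    if box: p=p[box[1]:box[3],box[0]:box[2]]
    cv2.imwrite('pics/'+f,cv2.resize(p[:,:,::-1],None,fx=k,fy=k,interpolation=cv2.INTER_CUBIC))
E
python3 - <<'E'
from h import *
print({k:v for k,v in bot.calibration('top').items()},bot.calibration('wrist'))
cam('top');save('top','top.png',k=1.5)
print(bot.read_state())
E
```

```text
{'mtx': array([[402.81097157,   0.        , 262.06087915],
       [  0.        , 402.81097157, 190.24069181],
       [  0.        ,   0.        ,   1.        ]]), 'origin': array([ 0.51241602, -0.01950937,  1.41660492]), 'orientation': array([ 0.01972996, -0.03653491, -1.55130996])} {'mtx': array([[297.24774283,   0.        , 254.69092163],
       [  0.        , 297.24774283, 188.8455386 ],
       [  0.        ,   0.        ,   1.        ]]), 'T_tool_cam': array([[ 1.81717104e-04,  9.50998355e-01,  3.09195887e-01,
         7.92364199e-02],
       [ 9.99999720e-01, -3.97336074e-04,  6.34383922e-04,
         1.27333299e-04],
       [ 7.26152746e-04,  3.09195685e-01, -9.50998160e-01,
        -1.43138725e-01],
       [ 0.00000000e+00,  0.00000000e+00,  0.00000000e+00,
         1.00000000e+00]])}
{'time': 0.05, 'q': array([ 1.25111178e+00,  2.64778565e-01,  1.60536140e+00, -1.29444539e-05,
        1.27372713e+00, -3.69199206e-02]), 'joint_vel': array([ 0.00094454, -0.00093537, -0.00285689, -0.00045669,  0.00069978,
        0.00018195]), 'joint_torque': array([-8.99292045e-04, -5.17044353e+01, -3.68836069e+01, -3.75484378e-04,
        7.55433255e-03,  5.61075282e-06]), 'tool_pos': array([0.18812062, 0.64749095, 0.22995173]), 'tcp_rot': array([-0.44262606, -3.10985792,  0.00351904]), 'wrist_force': array([-0.71501955, -0.76966931, -0.39940963]), 'torque': array([ 0.0307547 , -0.00222214,  0.01437677]), 'grip_force': 0.0, 'width': 0.9997256549138053}
```

View pics/top.png

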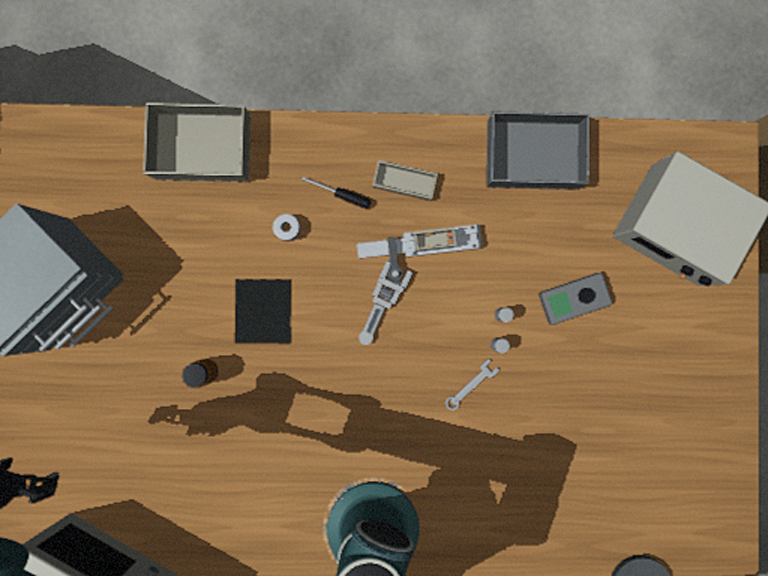

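The top view shows the rail at (420,242), latch and wrench at (395,270)-(366,338), and the mat at (263,311), all in the 1.5x picture. Next I'll look at an enlarged crop.

```bash
python3 - <<'E'
from h import *
save('top','crop.png',(220,135,340,240),6)
for n,u,v,z in [('nut',263,180,.046),('matc',175,207,.003),('handle end',244,226,.016),('railL',239,166,.008),('railR',321,158,.024)]: print(n,px_z('top',u,v,z).round(4))
E
```

```text
nut [ 0.5968 -0.0363  0.046 ]
matc [0.4988 0.2692 0.003 ]
handle end [0.4376 0.0262 0.016 ]
railL [0.6466 0.0483 0.008 ]
railR [ 0.6787 -0.2366  0.024 ]
```

View pics/crop.png

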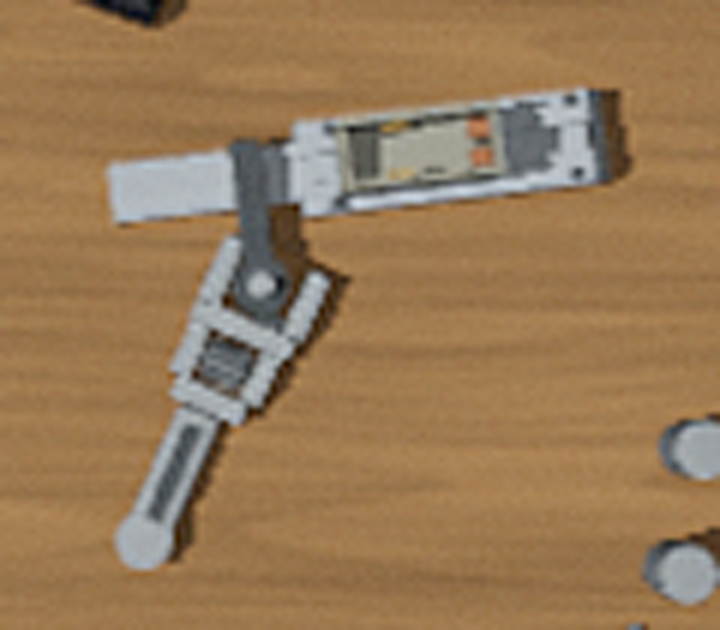

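Call:
step_arm(
  motion=[
    [0,-53,-53,-3,9],
    [0,-53,-53,-3,9],
    [0,-53,-53,-3,9],
    [0,-53,-53,-3,9],
    [0,-53,-53,-3,9],
    [0,-53,-53,-3,9],
    [0,-53,-53,-3,9],
    [0,-53,-53,-3,9],
    [0,-53,-53,-3,9],
    [0,-53,-53,-3,9],
    [0,-53,-53,-3,9],
    [0,-53,-53,-3,9],
    [0,-53,-53,-3,9],
    [0,-53,-53,-3,9],
    [0,-53,-53,-3,9],
    [0,-53,-53,-3,9],
    [0,-53,-53,-3,9],
    [0,-53,-53,-3,9],
    [0,-53,-53,-3,9],
    [0,-53,-53,-3,9],
  ],
)

```text
time: 2.05
tool_pos: [0.5489, -0.0073, 0.2613]
tcp_rot: [-0.682, -3.066, -0.0]
wrist_force: [-0.7, 0.5, 0.4]
width: 0.0
grip_force: 0.0
```

```bash
python3 - <<'E'
from h import *
p,d,T=cam('wrist')
s=bot.read_state();print(s['time'],s['tool_pos'],R.from_rotvec(s['tcp_rot']).as_matrix().round(3),s['q'].round(2))
save('wrist','w1.png',k=1.5)
E
```

```text
2.1 [ 0.54897998 -0.00742676  0.26135796] [[-0.906  0.424  0.   ]
 [ 0.424  0.906  0.   ]
 [-0.     0.    -1.   ]] [-0.06  0.01  1.84  0.    1.3  -1.19]
```

View pics/w1.png

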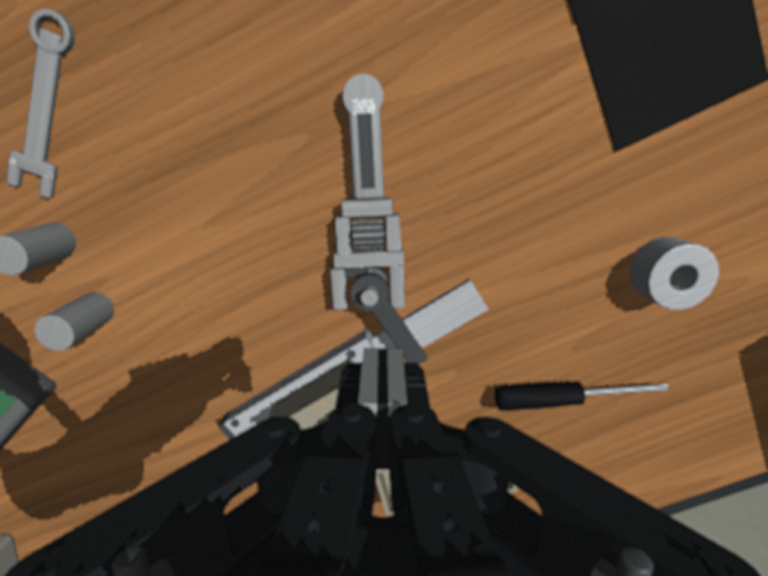

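The wrist view shows the worm at (368,235), the stub top at (370,297) and the handle end at (363,92). The wrench is almost aligned with the tool x axis.

```bash
python3 - <<'E'
from h import *
P={}
for n,u,v,z in [('worm',368,235,.027),('stub',370,297,.046),('hend',363,94,.018),('neck',366,197,.018),('barend',413,352,.032),('mat1',616,150,.003),('mat2',767,81,.003),('railc1',472,281,.008),('railc2',488,306,.008)]:
    u/=1.5;v/=1.5
    P[n]=px_z('wrist',u,v,z); print(n,P[n].round(4),px_d('wrist',u,v).round(4))
a=P['stub']-P['hend'];print(np.degrees(np.arctan2(a[1],a[0])),np.linalg.norm(a[:2]))
a=P['worm']-P['hend'];print(np.degrees(np.arctan2(a[1],a[0])),np.linalg.norm(a[:2]))
a=P['stub']-P['worm'];print(np.linalg.norm(a[:2]))
save('wrist','w1c.png',(205,40,345,250),2.8)
E
```

```text
worm [ 0.5435 -0.0182  0.027 ] [ 0.5432 -0.018   0.029 ]
stub [ 0.5894 -0.0377  0.046 ] [ 0.5892 -0.0376  0.0465]
hend [0.44   0.0267 0.018 ] [0.4401 0.0267 0.0195]
neck [ 0.5145 -0.0065  0.018 ] [ 0.5146 -0.0066  0.0177]
barend [ 0.6593 -0.0275  0.032 ] [ 0.6595 -0.0275  0.0318]
mat1 [0.5712 0.2049 0.003 ] [0.5715 0.2055 0.0017]
mat2 [0.5708 0.3328 0.003 ] [0.5711 0.3338 0.0017]
railc1 [0.6273 0.0486 0.008 ] [0.63   0.049  0.0008]
railc2 [0.657  0.0532 0.008 ] [6.605e-01 5.370e-02 1.000e-04]
-23.31362293845174 0.1626799083946125
-23.45475945968276 0.1128558667104072
0.04982515962182352
```

View pics/w1c.png

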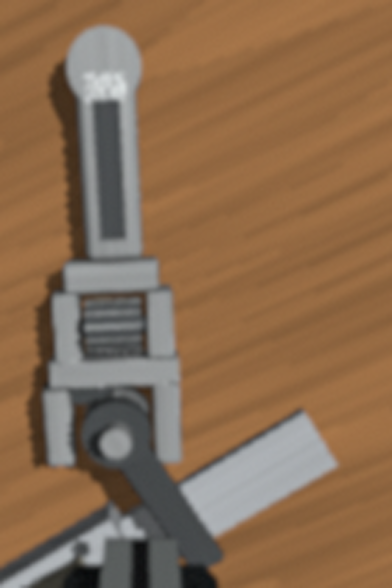

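Call:
step_arm(
  motion=[
    [0,1.1,-1.2,5,-1.7],
    [0,1.1,-1.2,10,-1.7],
    [0,1.1,-1.2,15,-1.7],
    [0,1.1,-1.2,19,-1.7],
    [0,1.1,-1.2,21,-1.7],
    [0,1.1,-1.2,22,-1.7],
    [0,1.1,-1.2,22.5,-1.7],
    [0,1.1,-1.2,22.5,-1.7],
    [0,1.1,-1.2,22.5,-1.7],
  ],
)

```text
time: 3.0
tool_pos: [0.5359, -0.0148, 0.038]
tcp_rot: [0.639, 3.073, 0.001]
wrist_force: [-0.2, -0.3, 0.2]
width: 0.001
grip_force: 0.0
```

Call:
step_arm(
  motion=[
    [0,0.1,0,0.5,0],
    [0,0.1,0,0.8,0],
    [0,0.1,0,0.95,0],
    [0,0.1,0,1.0,0],
    [0,0.1,0,1.0,0],
    [0,0.1,0,1.0,0],
  ],
)

```text
time: 3.6
tool_pos: [0.5337, -0.0145, 0.0271]
tcp_rot: [0.64, 3.075, 0.0]
wrist_force: [-1.1, -0.0, 6.2]
width: -0.0
grip_force: 2.8
```

Call:
step_arm(
  motion=[
    [0,0,0,0.04,0],
    [0,-0.3,0,0.04,0],
    [0,-0.6,0,0.04,0],
    [0,-0.9,0,0.04,0],
    [0,-1.2,0,0.04,0],
    [0,-1.5,0,0.04,0],
    [0,-1.8,0,0.04,0],
    [0,-2.0,0,0.04,0],
    [0,-2.0,0,0.04,0],
  ],
)

```text
time: 4.5
tool_pos: [0.5531, -0.0226, 0.0275]
tcp_rot: [0.64, 3.074, 0.001]
wrist_force: [-1.6, -0.5, 8.7]
width: 0.001
grip_force: 4.1
```

Call:
step_arm(
  motion=[
    [0,0,0,-1,0],
    [0,2.0,0,-1,0],
    [0,2.0,0,-0.3,0],
    [0,2.0,0,0,0],
    [0,2.0,0,0.02,0],
    [0,1.7,0,0.02,0],
    [0,1.4,0,0.02,0],
    [0,1.1,0,0.02,0],
    [0,0.8,0,0.02,0],
    [0,0.5,0,0.02,0],
    [0,0.2,0,0.02,0],
    [0,0,0,0.02,0],
    [0,0,0,0.02,0],
  ],
)

```text
time: 5.8
tool_pos: [0.554, -0.023, 0.0273]
tcp_rot: [0.639, 3.073, 0.0]
wrist_force: [-0.7, -0.7, 10.2]
width: -0.0
grip_force: 4.8
```

```bash
python3 - <<'E'
from h import *
p,d,T=cam('wrist')
save('wrist','w2.png',(150,0,350,250),3*0.8)
E
```

```text
(no output)
```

View pics/w2.png

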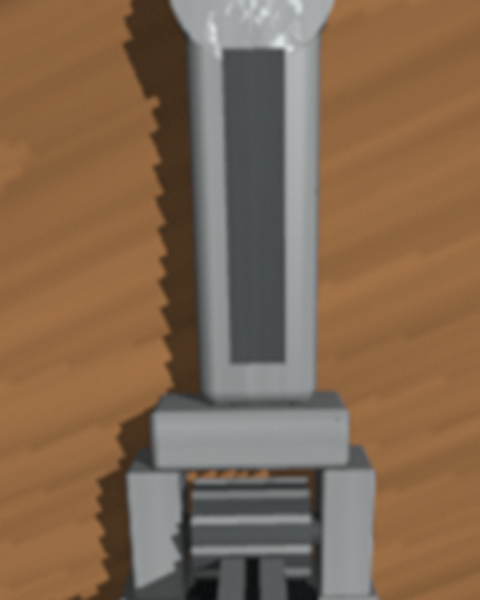

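The picture shows the fingertips sitting on the worm at (255,575), but they hide the jaw. I'll make two more strokes, then lift and look.

Call:
step_arm(
  motion=[
    [0,0,0,-1,0],
    [0,2.0,0,-1,0],
    [0,2.0,0,-0.3,0],
    [0,2.0,0,0,0],
    [0,2.0,0,0.02,0],
    [0,1.7,0,0.02,0],
    [0,1.4,0,0.02,0],
    [0,1.1,0,0.02,0],
    [0,0.8,0,0.02,0],
    [0,0.5,0,0.02,0],
    [0,0.2,0,0.02,0],
    [0,0,0,0.02,0],
  ],
)

```text
time: 7.05
tool_pos: [0.5509, -0.0228, 0.0274]
tcp_rot: [-0.639, -3.071, 0.001]
wrist_force: [-12.5, 0.4, 25.6]
width: -0.003
grip_force: 12.4
```

Call:
step_arm(
  motion=[
    [0,0,0,-1,0],
    [0,2.0,0,-1,0],
    [0,2.0,0,-0.3,0],
    [0,2.0,0,0,0],
    [0,2.0,0,0.02,0],
    [0,1.7,0,0.02,0],
    [0,1.4,0,0.02,0],
    [0,1.1,0,0.02,0],
    [0,0.8,0,0.02,0],
    [0,0.5,0,0.02,0],
    [0,0.2,0,0.02,0],
  ],
)

```text
time: 8.15
tool_pos: [0.5444, -0.0197, 0.0272]
tcp_rot: [-0.638, -3.061, -0.001]
wrist_force: [-27.9, 8.6, 43.0]
width: 0.0
grip_force: 21.5
```

Call:
step_arm(
  motion=[
    [0,2,0,-4,0],
    [0,5,0,-8,0],
    [0,6,0,-12,0],
    [0,6,0,-12,0],
    [0,6,0,-12,0],
  ],
)

```text
time: 8.65
tool_pos: [0.4964, 0.0021, 0.146]
tcp_rot: [0.639, 3.073, 0.0]
wrist_force: [0.0, 0.1, -1.5]
width: -0.003
grip_force: 0.0
```

```bash
python3 - <<'E'
from h import *
p,d,T=cam('wrist')
s=bot.read_state();print(s['tool_pos'])
c=[int(x) for x in proj('wrist',(.57,-.03,.02))];print(c)
save('wrist','w3.png',(c[0]-70,c[1]-90,c[0]+70,min(384,c[1]+60)),4)
E
```

```text
[0.49525506 0.00209151 0.14455998]
[254, 255]
```

View pics/w3.png

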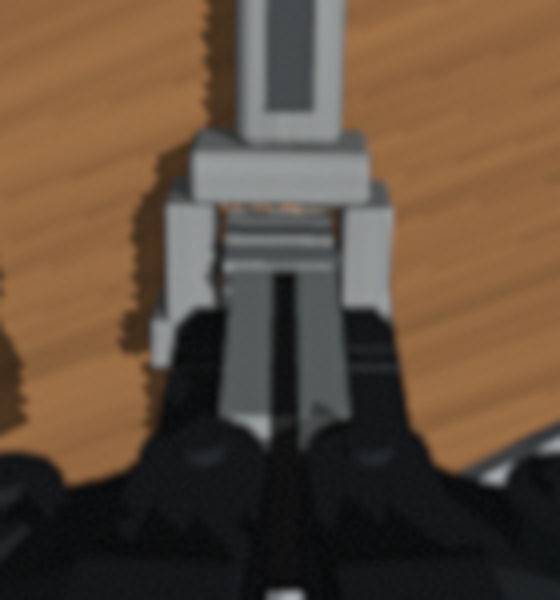

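The worm stalled on the third and fourth strokes: drag rose to 28 N, so the jaw should be tight. I'll check from the earlier viewpoint.

Call:
step_arm(
  motion=[
    [0,-2.5,1.3,-5,0],
    [0,-5.3,1.3,-10,0],
    [0,-5.3,1.3,-11.7,0],
    [0,-5.3,1.3,-11.7,0],
    [0,-5.3,1.3,-11.7,0],
  ],
)

```text
time: 9.2
tool_pos: [0.5488, -0.0072, 0.2604]
tcp_rot: [-0.64, -3.073, 0.001]
wrist_force: [0.5, 0.1, -0.5]
width: -0.003
grip_force: 0.0
```

```bash
python3 - <<'E'
from h import *
p,d,T=cam('wrist')
s=bot.read_state();print(s['tool_pos'],R.from_rotvec(s['tcp_rot']).as_matrix()[:2,:2].round(3))
save('wrist','w4.png',(205,100,345,250),4)
E
```

```text
[ 0.54772048 -0.00709108  0.25926562] [[-0.917  0.399]
 [ 0.399  0.917]]
```

View pics/w4.png

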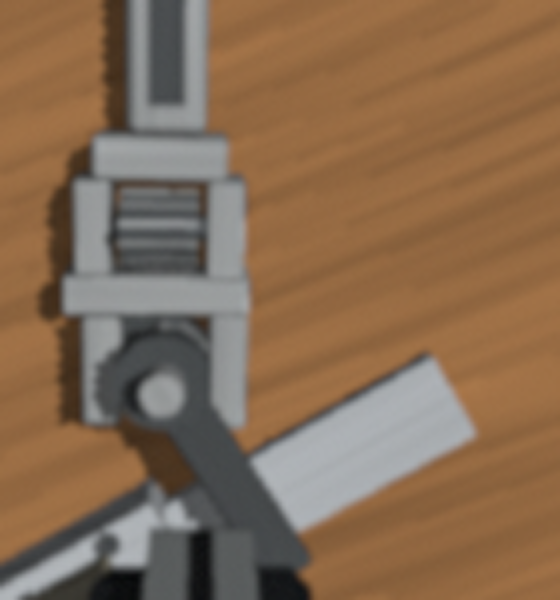

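The jaw's inner face is now against the nut, with the mouth at x 122-208, and the bar is unmoved. Next I'll place the shut fingers on the wrench's +y side of the handle, turned 90°.

Call:
step_arm(
  motion=[
    [0,7.4,2.3,0,8.5],
    [0,7.4,2.3,0,17],
    [0,7.4,2.3,2,25.5],
    [0,7.4,2.3,4,34],
    [0,7.4,2.3,6,42.5],
    [0,7.4,2.3,8,51],
    [0,7.4,2.3,11,59.5],
    [0,7.4,2.3,14,68],
    [0,7.4,2.3,17,76.5],
    [0,7.4,2.3,19,85],
    [0,7.4,2.3,20,90],
    [0,7.4,2.3,22.5,90],
    [0,7.4,2.3,24,90],
    [0,7.4,2.3,24.7,90],
    [0,7.4,2.3,24.9,90],
    [0,7.4,2.3,24.9,90],
  ],
)

```text
time: 10.85
tool_pos: [0.4891, 0.0437, 0.0125]
tcp_rot: [-2.626, -1.722, 0.002]
wrist_force: [0.8, 0.2, 0.1]
width: 0.0
grip_force: 0.0
```

```bash
python3 - <<'E'
from h import *
s=bot.read_state();print(s['tool_pos'],R.from_rotvec(s['tcp_rot']).as_matrix()[:2,:2].round(3),s['q'].round(2))
p=s['tool_pos'][:2];M=R.from_rotvec(s['tcp_rot']).as_matrix()[:2,:2]
n=np.array([.590,-.0375])
v=p-n;print(np.linalg.norm(v),np.degrees(np.arctan2(v[1],v[0])))
rows=[]
for a in np.arange(0,100,6):
    w=R.from_euler('z',a,degrees=True).as_matrix()[:2,:2]@v+n-p
    print(a,(M.T@w*100).round(1))
E
```

```text
[0.48910505 0.04369908 0.01252785] [[ 0.399  0.917]
 [ 0.917 -0.399]] [0.04 0.17 2.17 0.   0.8  0.45]
0.12951093134131833 141.17329616259394
0 [ 0. -0.]
6 [-1.3 -0.3]
12 [-2.7 -0.4]
18 [-4.  -0.4]
24 [-5.4 -0.3]
30 [-6.7 -0. ]
36 [-8.   0.4]
42 [-9.2  0.9]
48 [-10.4   1.6]
54 [-11.5   2.4]
60 [-12.5   3.3]
66 [-13.4   4.3]
72 [-14.2   5.4]
78 [-14.9   6.5]
84 [-15.5   7.8]
90 [-15.9   9.1]
96 [-16.2  10.4]
```

Call:
step_arm(
  motion=[
    [0,0,0,0.5,0],
    [0,-0.7,-0.15,0.5,-3],
    [0,-1.3,-0.3,0.5,-6],
    [0,-2.0,-0.35,0.5,-9],
    [0,-2.7,-0.4,0.5,-12],
    [0,-3.3,-0.4,0.5,-15],
    [0,-4.0,-0.4,0.5,-18],
    [0,-4.7,-0.35,0.5,-21],
    [0,-5.4,-0.3,0.5,-24],
    [0,-6.0,-0.15,0.5,-27],
    [0,-6.7,0,0.5,-30],
    [0,-7.4,0.2,0.5,-33],
    [0,-8.0,0.4,0.5,-36],
    [0,-8.6,0.65,0.5,-39],
    [0,-9.2,0.9,0.5,-42],
    [0,-9.8,1.25,0.5,-45],
    [0,-10.4,1.6,0.5,-48],
  ],
)

```text
time: 12.55
tool_pos: [0.4623, -0.057, 0.0086]
tcp_rot: [-1.697, -2.641, -0.002]
wrist_force: [-3.7, 5.1, 3.4]
width: -0.001
grip_force: 3.2
```

```bash
python3 - <<'E'
from h import *
s=bot.read_state();p=s['tool_pos'][:2];M=R.from_rotvec(s['tcp_rot']).as_matrix()[:2,:2]
n=np.array([.590,-.0375]);v=p-n;print(s['tool_pos'],np.linalg.norm(v),np.degrees(np.arctan2(v[1],v[0])),s['wrist_force'])
cam('top');save('top','t2.png',(220,135,340,240),5)
for a in np.arange(0,52,4): print(a,(M.T@(R.from_euler('z',a,degrees=True).as_matrix()[:2,:2]@v+n-p)*100).round(1))
E
```

```text
[ 0.46231183 -0.05700388  0.00861785] 0.12916914977511265 -171.3154148649625 [-3.67673195  5.14005457  3.42639266]
0 [0. 0.]
4 [-0.9 -0.2]
8 [-1.8 -0.4]
12 [-2.7 -0.5]
16 [-3.6 -0.5]
20 [-4.5 -0.5]
24 [-5.4 -0.4]
28 [-6.2 -0.2]
32 [-7.1  0. ]
36 [-8.   0.3]
40 [-8.8  0.6]
44 [-9.6  1. ]
48 [-10.4   1.5]
```

View pics/t2.png

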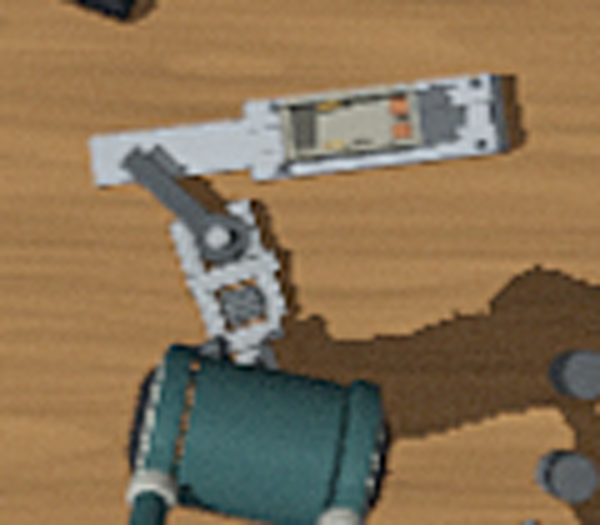

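The bar has turned about 37° (tip now near (150,160)) and the wrench is following, so I'll continue.

Call:
step_arm(
  motion=[
    [0,-0.9,-0.2,0,-4],
    [0,-1.8,-0.4,0,-8],
    [0,-2.7,-0.5,0,-12],
    [0,-3.6,-0.5,0,-16],
    [0,-4.5,-0.5,0,-20],
    [0,-5.4,-0.4,0,-24],
    [0,-6.2,-0.2,0,-28],
    [0,-7.1,0,0,-32],
    [0,-8.0,0.3,0,-36],
    [0,-8.8,0.6,0,-40],
    [0,-9.6,1.0,0,-44],
    [0,-10.4,1.5,0,-48],
    [0,-10.4,1.5,0,-48],
    [0,-10.4,1.5,0,-48],
    [0,-9.5,1.5,-1,-48],
    [0,-8.5,1.5,-4,-48],
    [0,-8.5,1.5,-9,-48],
    [0,-8.5,1.5,-14,-48],
    [0,-8.5,1.5,-19,-48],
    [0,-8.5,1.5,-24,-48],
  ],
)

```text
time: 14.6
tool_pos: [0.5119, -0.1285, 0.2516]
tcp_rot: [0.478, 3.102, -0.001]
wrist_force: [1.2, -0.1, -0.6]
width: -0.004
grip_force: 0.0
```

```bash
python3 - <<'E'
from h import *
s=bot.read_state();print(s['tool_pos'],R.from_rotvec(s['tcp_rot']).as_matrix()[:2,:2].round(3),s['q'].round(2))
cam('top');save('top','t3.png',(155,130,345,245),4)
E
```

```text
[ 0.51192114 -0.12854138  0.25161215] [[-0.954  0.301]
 [ 0.301  0.954]] [-0.29 -0.03  1.89  0.    1.28 -1.56]
```

View pics/t3.png

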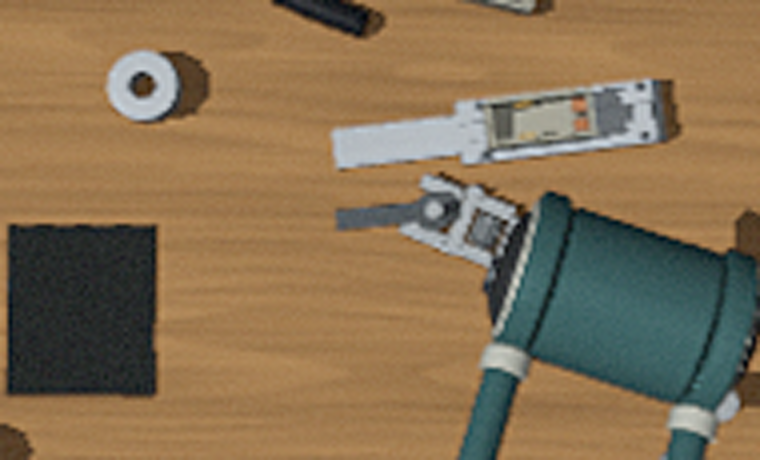

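The bar now lies along the rail's y (tip (340,218), hub (436,210)), about 88° turned. I'll move above the cradle at about (540,121).

Call:
step_arm(
  motion=[
    [6,-5,2,0,8.5],
    [6,-10,4,0,17],
    [6,-14.4,5.6,0,25.5],
    [6,-14.4,5.6,0,34],
    [6,-14.4,5.6,0,42.5],
    [6,-14.4,5.6,0,51],
    [6,-14.4,5.6,0,59.5],
    [6,-14.4,5.6,0,65],
    [6,-14.4,5.6,0,65],
    [6,-14.4,5.6,0,65],
    [6,-14.4,5.6,0,65],
  ],
)

```text
time: 15.75
tool_pos: [0.6663, -0.1189, 0.2487]
tcp_rot: [2.069, 2.363, 0.001]
wrist_force: [0.3, 0.6, 0.9]
width: 0.701
grip_force: 0.0
```

```bash
python3 - <<'E'
from h import *
cam('wrist');s=bot.read_state();print(s['tool_pos'],R.from_rotvec(s['tcp_rot']).as_matrix()[:2,:2].round(3),s['q'].round(2))
save('wrist','w5.png',(90,20,420,267),2.4)
print(px_z('top',290,160.3,.072))
E
```

```text
[ 0.66628935 -0.11891322  0.24858943] [[-0.132  0.991]
 [ 0.991  0.132]] [-0.21  0.26  1.58  0.    1.3  -0.35]
[ 0.66309442 -0.12519259  0.072     ]
```

View pics/w5.png

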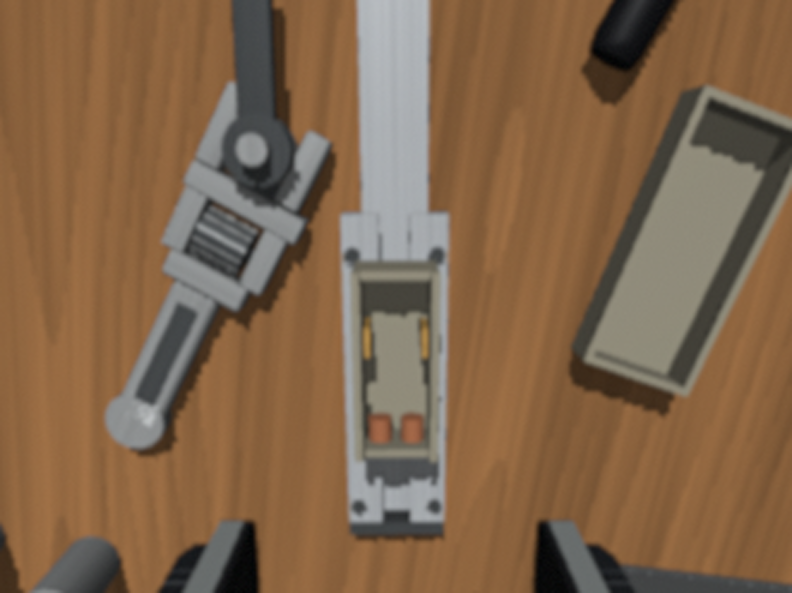

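The cradle's top rim has corners (350,263), (446,263), (357,458), (439,458). The rail lies along image vertical, with lip ends at (342,213) and (448,213).

```bash
python3 - <<'E'
from h import *
def f(u,v,z): return px_z('wrist',u/2.4+90,v/2.4+20,z)
C=[f(u,v,.074) for u,v in [(350,263),(446,263),(357,458),(439,458)]]
for c in C: print(c.round(4))
c=np.mean(C,0);print('c',c, np.linalg.norm(C[0]-C[1]),np.linalg.norm(C[2]-C[3]),np.linalg.norm(C[0]-C[2]))
a=(C[0]+C[1]-C[2]-C[3])/2;print('ang',np.degrees(np.arctan2(a[1],a[0])))
e=(f(342,213,.024)+f(448,213,.024))/2; b=(f(351,523,.024)+f(442,523,.024))/2;print('mouth',e,np.degrees(np.arctan2(*(e-b)[[1,0]])),np.linalg.norm(e-b))
st=f(252,150,.046);print('nut',st)
s=bot.read_state();M=R.from_rotvec(s['tcp_rot']).as_matrix()[:2,:2]
print('shift',M.T@(c[:2]-s['tool_pos'][:2])*100)
# mat
p=load('top')[0].astype(int).sum(2)[170:240,150:200]
ys,xs=np.where(p<120);print(xs.min()+150,xs.max()+150,ys.min()+170,ys.max()+170,len(xs))
u,v=np.median(xs)+150,np.median(ys)+170;print('mat',u,v,px_z('top',u,v,.003))
E
```

```text
[ 0.6412 -0.0803  0.074 ]
[ 0.6831 -0.0747  0.074 ]
[ 0.6549 -0.1717  0.074 ]
[ 0.694  -0.1665  0.074 ]
c [ 0.66828225 -0.12330297  0.074     ] 0.042239247925933636 0.03937875270630454 0.09250186786078131
ang 97.66300843607637
mouth [ 0.65832591 -0.05916113  0.024     ] 97.87495760196556 0.17182673439203788
nut [ 0.58978942 -0.03907741  0.046     ]
shift [-0.46139106  0.13976368]
157 193 186 227 818
mat 175.0 207.0 [0.4987616  0.26921072 0.003     ]
```

Call:
step_arm(
  motion=[
    [6,-0.5,0.1,5,0],
    [6,-0.5,0.1,10,0],
    [6,-0.5,0.1,15,0],
    [6,-0.5,0.1,19,0],
    [6,-0.5,0.1,21,0],
    [6,-0.5,0.1,21.2,0],
    [6,-0.5,0.1,21.2,0],
    [3.5,-0.5,0.1,21.2,0],
    [3.5,-0.5,0.1,21.2,0],
    [3.5,-0.5,0.1,21.2,0],
    [3.5,-0.5,0.1,21.2,0],
    [3.5,-0.5,0.1,21.2,0],
    [3.5,-0.5,0.1,21.2,0],
    [3.5,-0.5,0.1,21.2,0],
  ],
  force=30,
)

```text
time: 17.2
tool_pos: [0.669, -0.1245, 0.0391]
tcp_rot: [2.069, 2.36, 0.001]
wrist_force: [-3.7, 0.2, 6.9]
width: 0.466
grip_force: 31.6
```

Call:
step_arm(
  motion=[
    [3.5,0.5,0,-0.05,0],
    [3.5,1,0,-0.1,0],
    [3.5,2,0,-0.1,0],
    [3.5,3,0,-0.1,0],
    [3.5,4,0,-0.1,0],
    [3.5,5,0,-0.1,0],
    [3.5,6,0,-0.1,0],
    [3.5,6,0,-0.1,0],
  ],
  force=40,
)

```text
time: 18.0
tool_pos: [0.6605, -0.0629, 0.0392]
tcp_rot: [2.07, 2.362, 0.002]
wrist_force: [-4.5, 0.8, 10.7]
width: 0.459
grip_force: 41.3
```

Call:
step_arm(
  motion=[
    [3.5,1,0,-0.05,0],
    [3.5,2,0,-0.1,0],
    [3.5,3,0,-0.1,0],
    [3.5,4,0,-0.1,0],
    [3.5,5,0,-0.1,0],
    [3.5,6,0,-0.1,0],
    [3.5,6.5,0,-0.1,0],
    [3.5,6.5,0,-0.1,0],
  ],
)

```text
time: 18.8
tool_pos: [0.6527, 0.0019, 0.0392]
tcp_rot: [2.07, 2.362, 0.004]
wrist_force: [0.2, 2.2, 5.7]
width: 0.465
grip_force: 40.9
```

Call:
step_arm(
  motion=[
    [3.5,0,0,-1,0],
    [3.5,0,0,-3,0],
    [3.5,0,0,-6,0],
    [3.5,0,0,-10,0],
    [3.5,0,0,-12,0],
    [3.5,3,-1.3,-12,0],
    [3.5,6,-2.5,-12,0],
    [3.5,9,-3.8,-12,0],
    [3.5,12,-5,-12,0],
    [3.5,15,-6.3,-12,0],
    [3.5,18,-7.5,-12,0],
    [3.5,21,-8.8,-12,0],
    [3.5,24,-10,-12,0],
    [3.5,27,-11.2,-12,0],
    [3.5,28.5,-11.9,-12,0],
    [3.5,28.5,-11.9,-12,0],
    [3.5,28.5,-11.9,-12,0],
  ],
)

```text
time: 20.5
tool_pos: [0.4961, 0.2668, 0.1578]
tcp_rot: [2.07, 2.363, -0.002]
wrist_force: [0.3, 0.4, -2.6]
width: 0.464
grip_force: 41.0
```

```bash
python3 - <<'E'
from h import *
s=bot.read_state();print(s['tool_pos'],s['wrist_force'],s['width']*8.54)
cam('wrist');cam('top')
a=load('wrist')[0][:,:,::-1];b=load('top')[0][110:302,130:386,::-1]
cv2.imwrite('pics/m.png',np.hstack([cv2.resize(a,(400,300)),cv2.resize(b,(400,300))]))
E
```

```text
[0.49614089 0.26676306 0.15780673] [ 0.26375931  0.44172044 -2.61104786] 3.965633762439568
```

View pics/m.png

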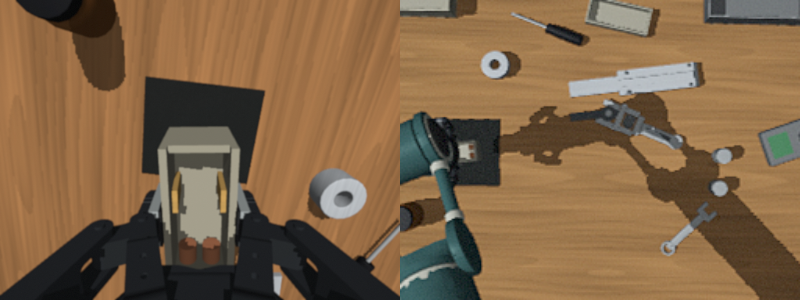

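The cradle is held upright above the mat and the wrench is still on the nut. Lowering gently.

Call:
step_arm(
  motion=[
    [3.5,0,0.1,2,0],
    [3.5,0,0.1,5,0],
    [3.5,0,0.1,8,0],
    [3.5,0,0.1,10,0],
    [3.5,0,0.1,11,0],
    [3.5,0,0.1,11.5,0],
    [3.5,0,0.1,11.7,0],
    [3.5,0,0.1,11.8,0],
    [3.5,0,0.1,11.9,0],
    [3.5,0,0.1,12.0,0],
    [3.5,0,0.1,12.1,0],
    [3.5,0,0.1,12.1,0],
  ],
)

```text
time: 21.8
tool_pos: [0.4975, 0.2673, 0.0375]
tcp_rot: [2.071, 2.362, 0.0]
wrist_force: [0.1, -0.3, -2.7]
width: 0.466
grip_force: 41.0
```

Call:
step_arm(
  motion=[
    [3.5,0,0,0.1,0],
    [3.5,0,0,0.2,0],
    [3.5,0,0,0.25,0],
    [3.5,0,0,0.3,0],
    [3.5,0,0,0.3,0],
  ],
)

```text
time: 22.3
tool_pos: [0.4975, 0.2672, 0.0343]
tcp_rot: [2.071, 2.362, -0.0]
wrist_force: [-0.1, -0.2, -2.4]
width: 0.461
grip_force: 41.1
```

Call:
step_arm(
  motion=[
    [3.5,0,0,0.05,0],
    [3.5,0,0,0.1,0],
    [3.5,0,0,0.1,0],
  ],
)

```text
time: 22.6
tool_pos: [0.4978, 0.2674, 0.0342]
tcp_rot: [2.071, 2.362, 0.001]
wrist_force: [-2.4, -1.4, 4.6]
width: 0.46
grip_force: 41.8
```

Contact made at 4.6 N. Releasing and retreating.

Call:
step_arm(
  motion=[
    [4.5,0,0,0,0],
    [5.5,0,0,0,0],
    [6.5,0,0,0,0],
    [6.5,0,0,0,0],
    [6.5,0,0,0,0],
    [6.5,0,0,-1,0],
    [6.5,0,0,-3,0],
    [6.5,0,0,-7,0],
    [6.5,0,0,-12,0],
    [6.5,0,0,-17,0],
    [6.5,0,0,-22,0],
    [6.5,0,0,-22,0],
    [6.5,0,0,-22,0],
  ],
)

```text
time: 23.9
tool_pos: [0.4986, 0.2678, 0.2564]
tcp_rot: [2.07, 2.36, 0.008]
wrist_force: [-0.8, 1.2, -0.1]
width: 0.764
grip_force: 0.0
```

```bash
python3 - <<'E'
from h import *
cam('wrist');p,d,T,K=load('wrist')
v,u=np.mgrid[0:384,0:512];r=np.stack([u,v,np.ones_like(u)],-1)@np.linalg.inv(K).T*[1,-1,-1]
W=(r*d[...,None])@T[:3,:3].T+T[:3,3]
m=(d>0)&(abs(W[...,2]-.067)<.008)&(abs(W[...,0]-.5)<.08)&(abs(W[...,1]-.27)<.08)
Q=W[m];print(len(Q),Q.min(0).round(3),Q.max(0).round(3),np.percentile(Q[:,2],[5,50,99]).round(4))
rect=cv2.minAreaRect(Q[:,:2].astype(np.float32));print(rect, bot.read_state()['time'])
E
```

```text
898 [0.472 0.22  0.059] [0.522 0.314 0.072] [0.0621 0.069  0.0712]
((0.4974044859409332, 0.26673567295074463), (0.04004715755581856, 0.08968320488929749), 7.874533653259277) 23.95
```

The cradle's rim measures 40 x 90 mm, centred at (0.497, 0.267), with its top at 69 mm. It stands upright in the middle of the mat.

```bash
python3 -c "
from workcell import bot
print(bot.finish_job())"
```

```text
the job is handed in; nothing more can be done
None
```

I rolled the jaw snug on the nut, turned the latch about 88° with the wrench (read off the camera image), and set the cradle upright within about 3 mm of the mat's centre; the job is handed in, at about 24 s of the 72 s allowed, and it returned no verdict.

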